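# Set up the pressing station on the leatherworker's bench

## Robot

A 6-joint arm with a two-finger parallel gripper is mounted at the origin on the work surface. World frame = base frame: x ahead of the robot, y to its left, z up, the work surface at z = 0. Lengths are in mm, angles in degrees, forces in N, time in s.
With the tool pointing down it reaches from about 300 to 850 mm from the base axis. Payload 4.2 kg.
Tool frame: the origin (TCP) lies between the finger pads; the fingertips stand ahead of it and the grasp point (between the pads) lies 8 mm behind it (env.tip_reach is the x of the fingertips in the tool frame, in mm); x points along the fingers, y is the direction in which the jaws open and shut, and the axes are right-handed (so a half turn about x gives the same grasp; the last joint's range is limited). The gripper opens to 91 mm and grips with 3 to 60 N. Pads are 32 mm wide; open, the fingers measure 118 mm over their backs; the gripper's body (76 mm by 178 mm) begins 60 mm behind the grasp point.
Start: joints at [-70.932, 18.312, 89.639, -0, 72.044, -1.146], TCP at [198.681, -539.6, 224.976] pointing down, gripper open.
Joint ranges: [-177.97, 177.97], [-48.28, 115.42], [12.27, 149.76], [-77.06, 257.06], [2.81, 150.46], [-146.56, 146.56]. Speed limits (degrees/s): [147.25, 147.25, 180, 180, 180, 180].

## Interface

Orientations are given as [roll, pitch, yaw] about the fixed x, y, z axes, in that order (R = Rz(yaw) Ry(pitch) Rx(roll)).
In Python, from workcell import env, cams gives the robot as it stands.
- The arm moves only by the tool arm_command, never from a script. Its argument "deltas" is a list of rows, each a list of 3 entries, a list of its own where there are three numbers: the opening, from 0 (shut) to 1 (fully open), then the shift along the world's x, y, z in mm, then the turn about the world's z in rad. A call has 1 to 20 rows; each row is the pose to reach, as a shift and turn from the pose commanded when the call began; what a row does not reach only later rows make up. A row lasts 1/10 s, in which the tool goes at most 50 mm and 8.59 degrees, less where a joint would pass 70% of its speed; a pose out of reach is approached as far as the arm can. A call with a gripper value outside its range is refused whole. The fingers move at their own pace and stop on an object; "grip_force" is the grip in N (left out, the last holds). Time passes only in rows, so rows that repeat a pose let the fingers close. It gives the time, the measured TCP pose, the force and the opening at its end, in the units of the state.
- env.state(): the state, without advancing time (a new reading comes with each control period).
- cams.grab_frame(name): name is "scene" or "top" or "wrist"; returns a dict with "img" (420x560x3 uint8, red, green, blue), "K" (3x3 intrinsics, pixels), "rvec" (rotation vector, rad) and "tvec" (3), from world to camera coordinates, as OpenCV has them. Camera axes: x right, y down, z forward; pixel columns grow to the right and rows downward; lengths in mm; the calibration is good to about 2 mm. A picture is of the moment at which its call begins. There is no depth.
- env.job_done(): hands the job in, once; it reports no verdict.
Trained networks look in a picture, given as the dict that the camera call returned (one of the last four; its "shot" number tells which), for a name from the list of things; names that differ only in an ending like _2 or _b are one class to them, and where a whole thing is asked for, a point or a joint stands for the part that bears it (a point fixed in the world has none). Each returns a list of dicts, best first, with "conf" (0 to 1); they miss things now and then, are a little off and sometimes report something else, mostly with a low value. They report only what shows in the picture. A call takes as long as a camera call. They do not tell look-alikes from the thing itself.
- cams.silhouettes(picture, name): "region" (420x560 bool, what is visible of it) and "centre" ([column, row] in pixels, amid what is visible of it).
The state is a dict: "time_s": time; "qpos": joint angles; "qvel": joint speeds; "effort": joint torques, N m; "ee_pos": TCP position; "ee_rot": TCP orientation; "force": force on the tool from outside, world axes, zero at the start; "torque": the same for the moment, N m; "gripper_width": finger opening in mm.
Only numpy, scipy, OpenCV 4.12 (cv2) and the standard library are available. Lean on these libraries where they do the work, as an engineer would, in place of code of your own. Each camera call takes 0.05 s, during which the arm holds its last target.

## Task

Set up the gluing station on the green mat: first lay the wooden press board on the middle of the dark granite slab, its long sides lined up with the slab's, then set the larger of the two brass weights on the middle of the board. Stand the thread spool upright midway between the slab and the steel block (measured between their middles), and stand the amber glue jar behind the steel block, on the side towards the far edge of the mat as the robot sees it, square with the middle of the block and with a gap of about 2 cm. Leave the smaller weight, the flat tin and the white bottle where they are.

Things in the scene. Friction and masses are not known exactly. Their poses are not given: they have to be found in the camera images.
- mat: Thin green bench mat, 300 (x) x 390 (y) x 3 mm, fixed to the bench, on the robot's left or right, turned by up to 0.2 rad. Origin at the centre of its underside; x points to its far long edge (away from the robot), y along its long edges to the robot's left. The slab and the steel block stand on it, one 120 mm to either side of its centre along y, so their midpoint is the mat's centre; which is on which side varies.
- slab: Dark granite slab, 90 (x) x 130 (y, long side) x 22 mm, fixed on the mat and square with it. Origin at the centre of its underside, axes parallel to the mat's; its top is at z = 22 mm.
- block: Square steel bench block with nine dimples, 80 x 80 x 20 mm, fixed on the mat and square with it. Origin at the centre of its underside; axes parallel to the mat's: +x is the side towards the mat's far edge ('behind'). The glue jar's middle belongs 85 mm from the block's middle along +x (20 mm gap).
- board: Press board, plain pale wood, 54 (x) x 100 (y, long side) x 20 mm thick, about 80 g, loose, lying flat on the cork sheet. Origin at the centre of its underside.
- weight_large: Larger brass weight, loose, about 0.5 kg: a round body 52 mm across and 28 mm high with a grip knob on top, 22 mm across, from 33 to 46 mm above the underside (a thinner neck below it); 46 mm high in all. Origin at the centre of its underside, z up its axis.
- weight_small: Smaller brass weight of the same shape, 34 mm across, 36 mm high in all, knob 18 mm across. Not to be used or disturbed. Origin at the centre of its underside.
- spool: Spool of natural-coloured thread with pale wooden flanges, standing upright, loose, about 60 g: flanges 42 mm across and 5 mm thick, thread 38 mm across, 55 mm high. Origin at the centre of its underside, z up its axis.
- jar: Small closed amber glue jar with a black cap, standing upright, loose, about 140 g, at most 50 mm across, 55 mm high. Origin at the centre of its underside, z up its axis.
- bottle: White bottle, 54 mm across, 140 mm high, standing on the bench beyond the work. Leave it alone. Origin at the centre of its underside.
- tin: Flat round aluminium tin, 70 mm across, 26 mm high, on the bench beyond the work. Leave it alone. Origin at the centre of its underside. (The five loose pieces, the board, both weights, spool and jar, start in shuffled places on a 3 mm thick cork sheet beside the mat, on the other side of the robot's centre line.)
There are look-alikes about, which are no part of the job. Leave any pink, purple or red look-alike of the board alone.

How it is judged:
By the outcome, as a careful person would: the job done as asked, in the order asked, and still so for the second after the job is handed in, with the robot touching nothing.
It also fails if it takes over 112 s, if anything falls off the work surface, if the arm or the gripper's body presses on something with over 40 N, if the wrist force passes 120 N, or if a joint passes its speed limit or range.

## Working session

There is one attempt and no reset: what is moved stays moved. The work goes in short steps, Python scripts to look and compute and a tool call to move; the robot and the scene stay as the last step left them, time stands still between calls to the robot, and variables do not carry over. Pictures are saved under pics/ and viewed, and the job is handed in when it is done.

Besides the shell and the picture viewer there is one more tool, called after ">>>" as name(argument=value, ...) on one line, values as JSON. arm_command: Moves the arm, as the interface text tells. Its arguments: {"type":"object","properties":{"deltas":{"type":"array","items":{"type":"array"}},"grip_force":{"type":"number"}},"required":["deltas"]}

```bash
ls; mkdir -p pics; python3 - <<'E'
from workcell import env, cams
import cv2
print(env.state(), env.tip_reach)
for n in ["scene","top","wrist"]:
    f=cams.grab_frame(n)
    cv2.imwrite(f"pics/{n}0.png",cv2.cvtColor(f["img"],cv2.COLOR_RGB2BGR))
    print(n,f["K"],f["rvec"],f["tvec"],f.keys())
E
```

```text
pics
{'time_s': 0.0, 'qpos': array([-7.09340439e+01,  1.83539135e+01,  8.97088988e+01,  6.33015166e-05,
        7.20423247e+01, -1.14195744e+00]), 'qvel': array([ 0.09322678,  0.03130843,  0.05715714,  0.08702759, -0.08054406,
        0.12510799]), 'effort': array([-1.29052671e-03, -4.12460876e+01, -2.31976479e+01,  7.24561675e-02,
        4.57597047e-02, -1.54539962e-04]), 'ee_pos': array([ 198.49735129, -539.12334079,  224.08058733]), 'ee_rot': array([-91.17475434,  89.894863  , 109.03313959]), 'force': array([ 0.05859828, -0.85905033, -0.48972003]), 'torque': array([ 0.04039572,  0.05486951, -0.01522991]), 'gripper_width': 91.4496056701189} 11.0
scene [[399.48089905   0.         280.37982492]
 [  0.         399.48089905 214.81225555]
 [  0.           0.           1.        ]] [ 1.00595161  2.62025527 -0.8154034 ] [ 343.22731366 -306.89762429 1198.98214136] dict_keys(['img', 'K', 'rvec', 'tvec', 'shot'])
top [[450.23458595   0.         274.55685805]
 [  0.         450.23458595 206.46010843]
 [  0.           0.           1.        ]] [ 2.14704852 -2.15604399  0.15284489] [  92.55485521  535.47075047 1109.5418536 ] dict_keys(['img', 'K', 'rvec', 'tvec', 'shot'])
wrist [[339.60555742   0.         279.2454873 ]
 [  0.         339.60555742 206.58323608]
 [  0.           0.           1.        ]] [-2.38797687  1.66289548  0.22959627] [-573.69070347  -31.44124576  390.20876504] dict_keys(['img', 'K', 'rvec', 'tvec', 'shot'])
```

View pics/scene0.png

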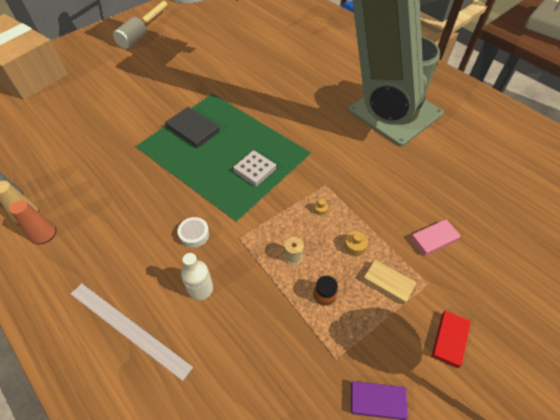

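View pics/top0.png

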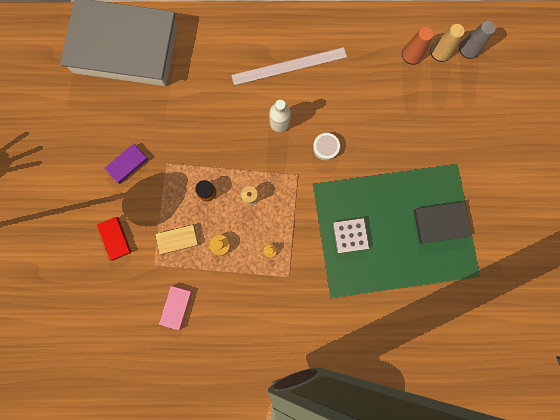

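View pics/wrist0.png

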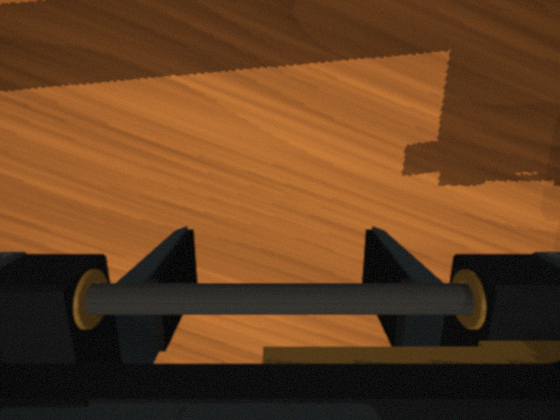

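```bash
cat > h.py <<'E'
import numpy as np, cv2
from workcell import env, cams
from scipy.optimize import minimize
def P(f,X):
    return cv2.projectPoints(np.asarray(X,float).reshape(-1,3),f["rvec"],f["tvec"],f["K"],None)[0].reshape(-1,2)
def back(f,uv,z):
    R=cv2.Rodrigues(f["rvec"])[0]; C=-R.T@np.asarray(f["tvec"]).ravel()
    uv=np.asarray(uv,float).reshape(-1,2)
    d=np.c_[uv,np.ones(len(uv))]@np.linalg.inv(f["K"]).T@R
    return C+d*((z-C[2])/d[:,2])[:,None]
def box(a,b,h,z0=0): return np.array([[x,y,z0+z] for x in(-a/2,a/2) for y in(-b/2,b/2) for z in(0,h)],float)
def cyl(segs):
    t=np.linspace(0,2*np.pi,40,endpoint=False); out=[]
    for d,z0,z1 in segs:
        out.append(np.vstack([np.c_[d/2*np.cos(t),d/2*np.sin(t),0*t+z] for z in(z0,z1)]))
    return out
M={"mat":[box(300,390,3)],"slab":[box(90,130,22)],"block":[box(80,80,20)],"board":[box(54,100,20)],
"weight_large":cyl([(52,0,28),(14,28,33),(22,33,46)]),"weight_small":cyl([(34,0,22),(10,22,26),(18,26,36)]),
"spool":cyl([(42,0,5),(38,5,50),(42,50,55)]),"jar":cyl([(50,0,40),(40,40,55)]),"tin":cyl([(70,0,26)]),"bottle":cyl([(54,0,90),(25,90,140)])}
def pose(p,V,z):
    c,s=np.cos(p[2]),np.sin(p[2]); R=np.array([[c,-s,0],[s,c,0],[0,0,1]])
    return V@R.T+[p[0],p[1],z]
S=8
def mask(f,name,p,z,up=4):
    m=np.zeros((420*up,560*up),np.uint8)
    for V in M[name]:
        h=cv2.convexHull(P(f,pose(p,V,z)).astype(np.float32))
        cv2.fillConvexPoly(m,np.round((h+0.5)*up*16-8).astype(np.int32),1,shift=4)
    return m
def fit(fs,regs,name,p0,z,yaw=True,up=4):
    R=[cv2.resize(r.astype(np.uint8),None,fx=up,fy=up,interpolation=cv2.INTER_NEAREST) for r in regs]
    def cost(q):
        p=[p0[0]+q[0],p0[1]+q[1],p0[2]+(q[2]*0.02 if yaw else 0)]
        c=0
        for f,r in zip(fs,R):
            m=mask(f,name,p,z,up); c+=1-(m&r).sum()/max(1,(m|r).sum())
        return c/len(fs)
    n=3 if yaw else 2
    x0=np.zeros(n); sim=np.vstack([x0]+[x0+6*np.eye(n)[i] for i in range(n)])
    r=minimize(cost,x0,method="Nelder-Mead",options=dict(initial_simplex=sim,xatol=.05,fatol=1e-5,maxiter=150))
    q=r.x
    return np.array([p0[0]+q[0],p0[1]+q[1],p0[2]+(q[2]*0.02 if yaw else 0)]),r.fun
def save(f,n,s=1):
    im=cv2.cvtColor(f["img"],cv2.COLOR_RGB2BGR); cv2.imwrite(f"pics/{n}.png",im)
def wrap(a): return (a+np.pi/4)%(np.pi/2)-np.pi/4
E
cat > s1.py <<'E'
from h import *
import pickle
fs={n:cams.grab_frame(n) for n in("top","scene")}
D={}
for nm in M:
    for c in fs:
        r=cams.silhouettes(fs[c],nm)
        print(nm,c,[(round(x["conf"],2),np.round(x["centre"]).tolist(),int(x["region"].sum())) for x in r])
        D[nm,c]=r
pickle.dump((fs,D),open("d.pkl","wb"))
print(env.state()["time_s"])
E
python3 s1.py
```

```text
mat top [(0.71, [392.0, 236.0], 14289)]
mat scene [(0.98, [222.0, 154.0], 9159)]
slab top [(0.9, [441.0, 222.0], 1781), (0.55, [221.0, 246.0], 326)]
slab scene [(0.62, [194.0, 128.0], 1325)]
block top []
block scene [(0.61, [256.0, 166.0], 888)]
board top [(0.72, [114.0, 240.0], 897), (0.68, [176.0, 309.0], 929), (0.66, [175.0, 239.0], 865), (0.64, [123.0, 166.0], 837)]
board scene [(0.75, [450.0, 337.0], 1559), (0.7, [388.0, 280.0], 1195), (0.56, [436.0, 236.0], 1004)]
weight_large top [(0.6, [220.0, 244.0], 309)]
weight_large scene [(0.73, [350.0, 241.0], 480)]
weight_small top [(0.49, [271.0, 252.0], 123)]
weight_small scene [(0.7, [321.0, 208.0], 180)]
spool top [(0.81, [253.0, 196.0], 246)]
spool scene [(0.86, [292.0, 248.0], 447), (0.31, [257.0, 164.0], 892)]
jar top [(0.73, [205.0, 188.0], 352), (0.69, [270.0, 252.0], 135), (0.69, [325.0, 146.0], 609)]
jar scene [(0.62, [324.0, 290.0], 594)]
tin top [(0.94, [326.0, 149.0], 570), (0.24, [349.0, 234.0], 1010)]
tin scene [(0.84, [197.0, 230.0], 719)]
bottle top [(0.86, [277.0, 117.0], 524)]
bottle scene [(0.94, [194.0, 278.0], 990), (0.63, [354.0, 241.0], 429), (0.26, [193.0, 130.0], 1278)]
1.25
```

```bash
cat > s2.py <<'E'
from h import *
import pickle
fs,D=pickle.load(open("d.pkl","rb"))
E={"mat":[(392,236),(222,154)],"slab":[(441,222),(194,128)],"block":[(351,236),(256,166)],"board":[(175,239),(388,280)],"weight_large":[(220,244),(354,241)],"weight_small":[(270,251),(321,208)],"spool":[(250,196),(292,250)],"jar":[(205,189),(325,290)],"tin":[(326,148),(195,231)],"bottle":[(278,117),(196,278)]}
Z={"slab":3-3,"block":0}
def green(f):
    hsv=cv2.cvtColor(f["img"],cv2.COLOR_RGB2HSV)
    return cv2.inRange(hsv,(50,60,20),(90,255,255))
yaw0=None
for nm in M:
    z={"mat":0,"slab":3,"block":3,"tin":0,"bottle":0}.get(nm,3)
    regs={}
    for k,c in enumerate(("top","scene")):
        if nm=="mat":
            g=green(fs[c]); g=cv2.morphologyEx(g,cv2.MORPH_OPEN,np.ones((3,3)))
            n,l,st,_=cv2.connectedComponentsWithStats(g); i=1+np.argmax(st[1:,4])
            cn=np.argwhere(l==i)[:,::-1].astype(np.int32); m=np.zeros(g.shape,np.uint8); cv2.fillConvexPoly(m,cv2.convexHull(cn),1); regs[c]=m.astype(bool); print("mat px",c,st[i])
        else:
            for r in D[nm,c]:
                if np.hypot(*(np.array(r["centre"])-E[nm][k]))<14 : regs[c]=r["region"]; break
    p0=np.mean([back(fs[c],E[nm][k],z+10)[0] for k,c in enumerate(("top","scene"))],0)
    y0=0.1 if nm in("mat","slab","block") else 0.1
    if nm=="board":
        y0=0
        a=back(fs["top"],np.argwhere(regs["top"])[:,::-1],13)[:,:2]; r=np.linalg.eigh(np.cov(a.T))[1][:,1]; y0=np.arctan2(r[1],r[0])-np.pi/2
    yw=nm in("mat","slab","block","board")
    for cs in [["top"],["scene"],["top","scene"]]:
        cs=[c for c in cs if c in regs]
        if not cs: continue
        p,e=fit([fs[c] for c in cs],[regs[c] for c in cs],nm,[p0[0],p0[1],y0],z,yw)
        print(nm,cs,np.round(p,2) if not yw else (np.round(p[:2],1),round(p[2],3)),round(e,3))
E
python3 s2.py
```

```text
mat px top [  313   165   166   133 14141]
mat px scene [ 138   95  171  125 8904]
mat ['top'] (array([ 479.7, -223.3]), np.float64(0.135)) 0.008
mat ['scene'] (array([ 476.9, -224.3]), np.float64(0.137)) 0.024
mat ['top', 'scene'] (array([ 479.4, -223.4]), np.float64(0.136)) 0.018
slab ['top'] (array([ 496.1, -341.5]), np.float64(0.146)) 0.062
slab ['scene'] (array([ 493.2, -341.9]), np.float64(0.13)) 0.028
slab ['top', 'scene'] (array([ 494.7, -341.6]), np.float64(0.14)) 0.055
block ['scene'] (array([ 461.7, -104.3]), np.float64(0.117)) 0.052
block ['scene'] (array([ 461.7, -104.3]), np.float64(0.117)) 0.052
board ['top'] (array([456.2, 342.7]), np.float64(0.226)) 0.052
board ['scene'] (array([453.6, 341.8]), np.float64(0.225)) 0.071
board ['top', 'scene'] (array([455.4, 342.5]), np.float64(0.223)) 0.071
weight_large ['top'] [4.4072e+02 2.3028e+02 1.0000e-01] 0.14
weight_large ['scene'] [4.3785e+02 2.3061e+02 1.0000e-01] 0.059
weight_large ['top', 'scene'] [4.3878e+02 2.3082e+02 1.0000e-01] 0.108
weight_small ['top'] [4.2410e+02 1.0302e+02 1.0000e-01] 0.164
weight_small ['scene'] [4.2184e+02 1.0319e+02 1.0000e-01] 0.128
weight_small ['top', 'scene'] [4.2286e+02 1.0366e+02 1.0000e-01] 0.156
spool ['top'] [5.6416e+02 1.5423e+02 1.0000e-01] 0.107
spool ['scene'] [5.6316e+02 1.5507e+02 1.0000e-01] 0.063
spool ['top', 'scene'] [5.6342e+02 1.5447e+02 1.0000e-01] 0.088
jar ['top'] [5.8046e+02 2.6940e+02 1.0000e-01] 0.056
jar ['scene'] [5.7589e+02 2.6738e+02 1.0000e-01] 0.062
jar ['top', 'scene'] [5.7901e+02 2.6872e+02 1.0000e-01] 0.109
tin ['top'] [ 7.0044e+02 -4.6420e+01  1.0000e-01] 0.077
tin ['scene'] [ 6.9562e+02 -4.7170e+01  1.0000e-01] 0.087
tin ['top', 'scene'] [ 6.9799e+02 -4.5980e+01  1.0000e-01] 0.101
bottle ['top'] [7.6895e+02 7.7690e+01 1.0000e-01] 0.116
bottle ['scene'] [7.6591e+02 7.6630e+01 1.0000e-01] 0.111
bottle ['top', 'scene'] [7.6763e+02 7.7650e+01 1.0000e-01] 0.117
```

```bash
python3 - <<'E'
from h import *
from scipy.spatial.transform import Rotation as Ro
s=env.state(); R=Ro.from_euler('xyz',s['ee_rot'],degrees=True).as_matrix(); print(np.round(R,3))
f=cams.grab_frame("wrist"); Rc=cv2.Rodrigues(f["rvec"])[0]; C=-Rc.T@f["tvec"].ravel()
print("cam in tool",np.round(R.T@(C-s['ee_pos']),1)); print("cam axes in tool (cols x,y,z)\n",np.round(R.T@Rc.T,3))
print(C, back(f,[[280,100],[280,210],[0,0],[559,0]],3).round())
E
```

```text
[[ 0.     0.345 -0.938]
 [-0.    -0.938 -0.345]
 [-1.     0.    -0.   ]]
cam in tool [-159.3   -0.7  -75.5]
cam axes in tool (cols x,y,z)
 [[-0.    -0.269  0.963]
 [ 1.     0.001  0.001]
 [-0.001  0.963  0.269]]
[ 269.24077228 -512.83957899  384.27256056] [[ 281. -510.    3.]
 [ 166. -552.    3.]
 [ 273. -215.    3.]
 [ 466. -737.    3.]]
```

>>> arm_command(deltas=[[1,[100,46,0],0.45],[1,[200,93,0],0.9],[1,[300,140,0],1.354],[1,[300,140,0],1.354],[1,[300,140,0],1.354],[1,[300,140,0],1.354],[1,[300,140,0],1.354],[1,[300,140,0],1.354],[1,[300,140,0],1.354],[1,[300,140,0],1.354],[1,[300,140,0],1.354],[1,[300,140,0],1.354]])

```text
time_s: 2.5
ee_pos: [498.4, -399.8, 225.1]
ee_rot: [76.5, 90.0, -5.9]
force: [0.4, 0.8, -0.4]
gripper_width: 91.3
```

```bash
python3 - <<'E'
from h import *
import pickle
s=env.state(); print(s['time_s'],s['ee_pos'],s['ee_rot'],s['qpos'])
f=cams.grab_frame("wrist"); save(f,"w1"); pickle.dump(f,open("w1.pkl","wb"))
E
```

```text
2.5 [ 498.4476391  -399.79362853  225.06079083] [76.46058147 89.98751675 -5.89909195] [-3.97670958e+01  2.41370088e+01  8.06270994e+01  7.19455908e-03
  7.52255268e+01 -4.74092565e+01]
```

View pics/w1.png

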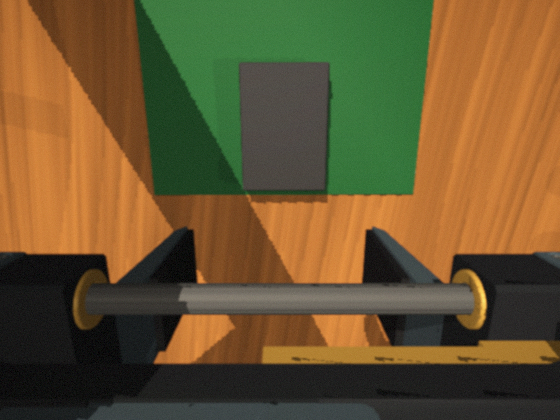

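```bash
python3 - <<'E'
from h import *
import pickle
f=cams.grab_frame("wrist")
r=cams.silhouettes(f,"slab")
for x in r: print(x["conf"],x["centre"],x["region"].sum())
hsv=cv2.cvtColor(f["img"],cv2.COLOR_RGB2HSV)
m=((hsv[...,1]<70)); m[:40]=0;m[200:]=0;m[:,:200]=0;m[:,360:]=0
m=cv2.morphologyEx(m.astype(np.uint8),cv2.MORPH_OPEN,np.ones((5,5)))
n,l,st,_=cv2.connectedComponentsWithStats(m);i=1+np.argmax(st[1:,4]);print(st[i])
print(fit([f],[l==i],"slab",[495,-342,.136],3))
if r: print(fit([f],[r[0]["region"]],"slab",[495,-342,.136],3))
# mat lower-left/right edges
E
```

```text
0.85 [284.4, 124.5] 11164
[  240    62    89   129 10940]
(array([ 4.94905350e+02, -3.41372702e+02,  1.36220102e-01]), np.float64(0.0342748947022683))
(array([ 4.95014594e+02, -3.40878803e+02,  1.35353898e-01]), np.float64(0.017365761178072092))
```

>>> arm_command(deltas=[[1,[-2,49,0],0.088],[1,[-4,98,0],0.088],[1,[-6,147,0],0.088],[1,[-8,196,0],0.088],[1,[-10,245,0],0.088],[1,[-12,294,0],0.088],[1,[-14,343,0],0.088],[1,[-16,392,0],0.088],[1,[-18,441,0],0.088],[1,[-20,490,0],0.088],[1,[-22,539,0],0.088],[1,[-25,588,0],0.088],[1,[-28,637,0],0.088],[1,[-30,684,0],0.088],[1,[-30,684,0],0.088],[1,[-30,684,0],0.088],[1,[-30,684,0],0.088],[1,[-30,684,0],0.088]])

```text
time_s: 4.45
ee_pos: [468.9, 283.0, 225.1]
ee_rot: [16.3, 90.0, -60.9]
force: [-1.4, 0.1, 0.0]
gripper_width: 91.2
```

```bash
cat > wl.py <<'E'
from h import *
import sys
out=sys.argv[1]
f=cams.grab_frame("wrist"); save(f,out); s=env.state(); print(s['time_s'],s['ee_pos'],s['ee_rot'])
for a in sys.argv[2:]:
    nm,x,y,w,z=a.split(","); x,y,w,z=map(float,(x,y,w,z))
    for r in cams.silhouettes(f,nm):
        g=r["region"]; c=back(f,r["centre"],z+10)[0]
        edge=g[0].any() or g[:,0].any() or g[:,-1].any()
        print(nm,round(r["conf"],2),np.round(r["centre"]),c.round(),"edge" if edge else "",end=" ")
        if np.hypot(c[0]-x,c[1]-y)<45:
            p,e=fit([f],[g],nm,[x,y,w],z,nm in("slab","block","board","mat")); print("FIT",np.round(p,3),round(e,3),end="")
        print()
E
python3 wl.py w2 board,455,342,.224,3
```

```text
4.5 [468.93960059 283.05863156 225.18710377] [68.05218631 89.9841423  -9.23842709]
board 0.79 [278. 122.] [453. 347.  13.]  FIT [4.54863e+02 3.43311e+02 2.43000e-01] 0.031
board 0.57 [117.  86.] [282. 345.  13.]  
board 0.57 [508.  35.] [658. 479.  13.] edge
```

View pics/w2.png

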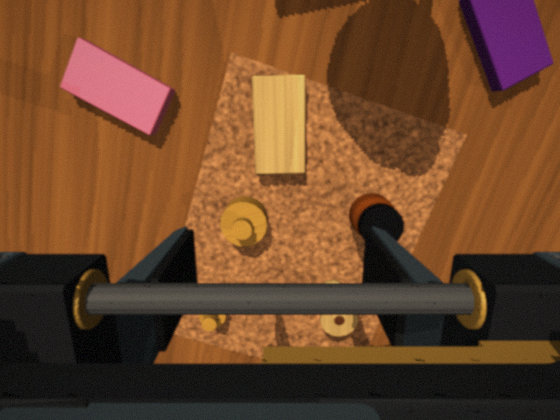

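>>> arm_command(deltas=[[1,[-7,30,-20],0.01],[1,[-14,58.6,-50],0.012],[1,[-14,58.6,-90],0.012],[1,[-14,58.6,-130],0.012],[1,[-14,58.6,-160],0.012],[1,[-14,58.6,-185],0.012],[1,[-14,58.6,-200],0.012],[1,[-14,58.6,-208],0.012],[1,[-14,58.6,-208],0.012],[1,[-14,58.6,-208],0.012],[0.5,[-14,58.6,-208],0.012],[0.4,[-14,58.6,-208],0.012],[0.4,[-14,58.6,-208],0.012],[0.4,[-14,58.6,-208],0.012],[0.4,[-14,58.6,-208],0.012],[0.4,[-14,58.6,-208],0.012]], grip_force=25)

```text
time_s: 6.15
ee_pos: [454.7, 343.1, 17.1]
ee_rot: [106.5, 90.0, 30.0]
force: [-0.7, -0.4, 2.0]
gripper_width: 53.9
```

>>> arm_command(deltas=[[0.4,[0,0,15],0],[0.4,[0,0,50],0],[0.4,[0,0,95],0],[0.4,[0,-20,130],-0.02],[0.4,[3,-60,140],-0.05],[0.4,[6,-108,140],-0.1],[0.4,[9,-156,140],-0.1],[0.4,[12,-204,140],-0.1],[0.4,[15,-252,140],-0.1],[0.4,[18,-300,140],-0.1],[0.4,[21,-348,140],-0.1],[0.4,[24,-396,140],-0.1],[0.4,[27,-444,140],-0.1],[0.4,[30,-492,140],-0.1],[0.4,[33,-540,140],-0.1],[0.4,[36,-588,140],-0.1],[0.4,[39,-630,140],-0.1],[0.4,[40.3,-665,140],-0.1],[0.4,[40.3,-684.8,140],-0.1],[0.4,[40.3,-684.8,140],-0.1]])

```text
time_s: 8.15
ee_pos: [494.7, -343.7, 156.4]
ee_rot: [-110.4, 90.0, 167.3]
force: [0.4, 0.4, -1.9]
gripper_width: 53.7
```

```bash
python3 wl.py w3 board,495,-341.8,.136,143 ; python3 - <<'E'
from h import *
f=cams.grab_frame("top"); save(f,"t3")
for r in cams.silhouettes(f,"board"):
    print(r["conf"],r["centre"])
print(env.state()['gripper_width'],env.state()['force'])
E
```

```text
8.2 [ 494.54417735 -341.78632094  156.37431769] [-157.95634132   89.8971692   119.74200254]
board 0.81 [276. 237.] [ 491. -329.  153.]  FIT [ 4.94383e+02 -3.43548e+02  1.38000e-01] 0.239
0.98 [115.2, 236.8]
0.71 [278.4, 119.8]
0.64 [449.8, 218.0]
0.59 [178.0, 307.9]
0.55 [124.0, 164.8]
53.897864159302365 [-0.20737117 -0.16399475 -0.5459    ]
```

View pics/w3.png

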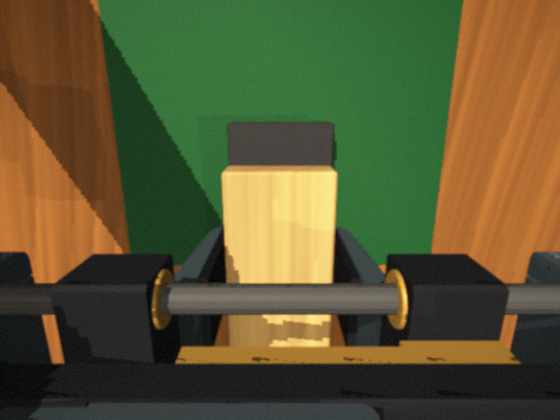

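```bash
python3 - <<'E'
from h import *
f=cams.grab_frame("wrist"); c=env.state()['ee_pos']; print(c)
u=np.array([-np.sin(.136),np.cos(.136)]); v=np.array([np.cos(.136),np.sin(.136)])
g=f["img"].astype(int)
print([(r,g[r,280].tolist()) for r in range(118,127)],[(r,g[r,280].tolist()) for r in range(162,174)])
for row,z,d,o in((167.5,162.4,50,c[:2]),(122.5,25,65,[495,-341.8])):
    X=back(f,[280,row],z)[0,:2]; print(X,(X-o)@u-d)
E
```

```text
[ 494.99272939 -340.11819713  157.02055326]
[(118, [54, 116, 60]), (119, [53, 109, 60]), (120, [56, 112, 61]), (121, [55, 112, 61]), (122, [53, 113, 58]), (123, [51, 109, 55]), (124, [55, 110, 57]), (125, [46, 97, 52]), (126, [50, 83, 49])] [(162, [73, 71, 65]), (163, [77, 74, 67]), (164, [89, 81, 68]), (165, [127, 101, 71]), (166, [172, 131, 76]), (167, [191, 144, 80]), (168, [193, 150, 79]), (169, [196, 148, 82]), (170, [210, 159, 88]), (171, [232, 185, 105]), (172, [246, 214, 123]), (173, [249, 222, 127])]
[ 487.32788177 -288.49892714] 2.1818391337165934
[ 485.46368293 -272.72242663] 4.732672798847219
```

>>> arm_command(deltas=[[0.4,[0,0,-30],0],[0.4,[0,0,-65],0],[0.4,[0,0,-90],0],[0.4,[0,0,-105],0],[0.4,[0,0,-112],0],[0.4,[0,0,-116],0],[0.4,[0,0,-117.5],0],[0.4,[0,0,-117.5],0],[0.4,[0,0,-117.5],0],[0.4,[0,0,-117.5],0]])

```text
time_s: 9.4
ee_pos: [495.3, -342.1, 40.2]
ee_rot: [49.8, 89.9, -32.4]
force: [-0.2, 0.0, -0.8]
gripper_width: 53.6
```

>>> arm_command(deltas=[[0.4,[0,0,-0.7],0],[0.4,[0,0,-1.4],0],[0.4,[0,0,-1.4],0],[0.4,[0,0,-1.4],0]])

```text
time_s: 9.8
ee_pos: [495.2, -342.1, 39.1]
ee_rot: [48.4, 89.9, -33.8]
force: [-0.4, 1.5, 5.1]
gripper_width: 53.8
```

Contact (5 N). Release, lift, and look.

>>> arm_command(deltas=[[0.62,[0,0,0],0],[0.75,[0,0,0],0],[0.9,[0,0,0],0],[0.9,[0,0,0],0],[0.9,[0,0,10],0],[0.9,[0,0,40],0],[0.9,[4,-30,80],0],[1,[8,-58,130],0],[1,[8,-58,175],0],[1,[8,-58,186],0],[1,[8,-58,186],0],[1,[8,-58,186],0],[1,[8,-58,186],0]])

```text
time_s: 11.1
ee_pos: [502.1, -398.7, 221.7]
ee_rot: [-138.8, 89.7, 139.0]
force: [0.1, -0.0, -0.5]
gripper_width: 90.9
```

```bash
python3 wl.py w4 board,495,-341.8,.136,25 slab,495,-341.8,.136,3
```

```text
11.15 [ 502.1809232  -398.80220249  221.67987805] [-138.25250688   89.73936779  139.56161372]
board 0.82 [278. 129.] [ 492. -339.   35.]  FIT [ 4.94726e+02 -3.41738e+02  1.37000e-01] 0.029
slab 0.83 [309. 122.] [ 523. -329.   13.]  FIT [ 4.94717e+02 -3.40184e+02  1.37000e-01] 0.527
slab 0.65 [282.  62.] [ 486. -275.   13.] edge
```

View pics/w4.png

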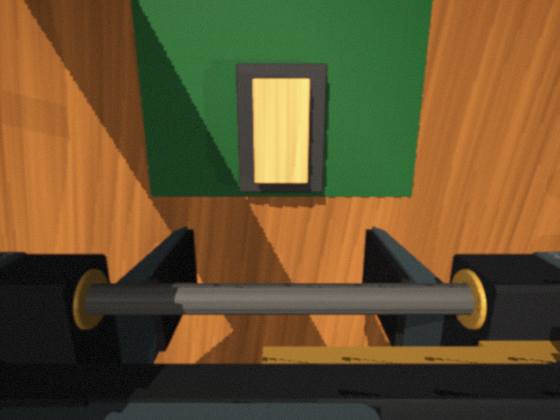

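>>> arm_command(deltas=[[1,[-5,48,0],0],[1,[-10,96,0],0],[1,[-15,144,0],0],[1,[-20,192,0],0],[1,[-25,240,0],0],[1,[-30,288,0],0],[1,[-35,336,0],0],[1,[-40,384,0],0],[1,[-45,432,0],0],[1,[-50,480,0],0],[1,[-53,528,0],0],[1,[-56,572,0],0],[1,[-56,572,0],0],[1,[-56,572,0],0],[1,[-56,572,0],0],[1,[-56,572,0],0]])

```text
time_s: 12.85
ee_pos: [447.0, 170.9, 223.9]
ee_rot: [-40.9, 90.0, -123.3]
force: [-0.1, 0.2, -1.0]
gripper_width: 91.3
```

```bash
python3 wl.py w5 weight_large,439,230.6,0,3 jar,579,269,0,3 spool,563.6,154.6,0,3
```

```text
12.9 [447.12768395 170.8987557  224.00442189] [ -29.56426025   89.98496304 -111.89851455]
weight_large 0.93 [283. 122.] [441. 236.  13.]  FIT [439.037 232.22    0.   ] 0.034
jar 0.71 [424. 107.] [585. 272.  13.]  FIT [580.625 270.334   0.   ] 0.042
spool 0.97 [387. 210.] [572. 156.  13.]  FIT [564.477 156.713   0.   ] 0.129
spool 0.47 [426. 106.] [587. 273.  13.]
```

View pics/w5.png

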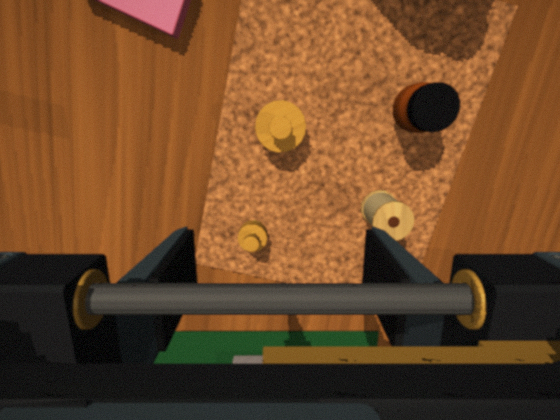

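>>> arm_command(deltas=[[1,[-4,30,-20],0],[1,[-8,59.5,-50],0],[1,[-8,59.5,-90],0],[1,[-8,59.5,-130],0],[1,[-8,59.5,-160],0],[1,[-8,59.5,-185],0],[1,[-8,59.5,-200],0],[1,[-8,59.5,-207],0],[1,[-8,59.5,-207],0],[1,[-8,59.5,-207],0],[0.5,[-8,59.5,-207],0],[0.4,[-8,59.5,-207],0],[0.4,[-8,59.5,-207],0],[0.4,[-8,59.5,-207],0],[0.4,[-8,59.5,-207],0],[0.4,[-8,59.5,-207],0]], grip_force=40)

```text
time_s: 14.65
ee_pos: [439.2, 231.8, 17.2]
ee_rot: [102.0, 90.0, 19.8]
force: [0.6, -0.2, 1.3]
gripper_width: 50.5
```

>>> arm_command(deltas=[[0.4,[0,0,10],0],[0.4,[0,0,35],0],[0.4,[0,0,75],0],[0.4,[0,0,110],0],[0.4,[4,-40,135],0],[0.4,[9,-86,140],0],[0.4,[14,-132,140],0],[0.4,[19,-178,140],0],[0.4,[23,-224,140],0],[0.4,[28,-270,140],0],[0.4,[32,-316,140],0],[0.4,[36,-362,140],0],[0.4,[40,-408,140],0],[0.4,[45,-454,140],0],[0.4,[49,-500,140],0],[0.4,[53,-540,140],0],[0.4,[55.9,-565,140],0],[0.4,[55.9,-573.4,140],0],[0.4,[55.9,-573.4,140],0],[0.4,[55.9,-573.4,140],0]])

```text
time_s: 16.65
ee_pos: [494.3, -340.3, 156.7]
ee_rot: [-152.4, 89.9, 125.4]
force: [-0.1, 0.7, -4.2]
gripper_width: 50.4
```

```bash
python3 wl.py w6 weight_large,495,-341.8,.136,143; python3 - <<'E'
from h import *
print(env.state()['force'],env.state()['gripper_width'])
E
```

```text
16.7 [ 494.43838686 -340.07143555  156.88289391] [-153.62400255   89.89396639  124.21840995]
weight_large 0.7 [280. 254.] [ 493. -335.  153.]  FIT [ 4.93634e+02 -3.39088e+02  1.36000e-01] 0.332
[ 0.09384554 -0.21947372 -3.70187591] 50.43579315778474
```

View pics/w6.png

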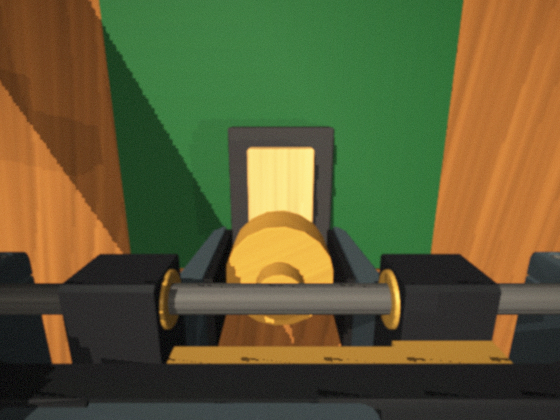

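>>> arm_command(deltas=[[0.4,[0,0,-30],0],[0.4,[0,0,-60],0],[0.4,[0,0,-80],0],[0.4,[0,0,-90],0],[0.4,[0,0,-95],0],[0.4,[0,0,-97],0],[0.4,[0,0,-97],0],[0.4,[0,0,-97],0],[0.4,[0,0,-97],0]])

```text
time_s: 17.65
ee_pos: [495.3, -342.0, 61.0]
ee_rot: [48.1, 89.9, -34.2]
force: [-0.3, -0.0, -3.9]
gripper_width: 50.4
```

>>> arm_command(deltas=[[0.4,[0,0,-0.8],0],[0.4,[0,0,-1.6],0],[0.4,[0,0,-2],0],[0.4,[0,0,-2],0],[0.4,[0,0,-2],0]])

```text
time_s: 18.15
ee_pos: [495.0, -341.9, 59.2]
ee_rot: [44.2, 89.9, -38.0]
force: [-1.2, 1.9, 5.9]
gripper_width: 50.2
```

>>> arm_command(deltas=[[0.6,[0,0,0.5],0],[0.75,[0,0,0.5],0],[0.9,[0,0,0.5],0],[0.9,[0,0,0.5],0],[0.9,[0,0,12],0],[0.9,[0,0,45],0],[0.9,[0,0,80],0],[1,[4,-30,120],0],[1,[8,-58,155],0],[1,[8,-58,165],0],[1,[8,-58,165],0],[1,[8,-58,165],0],[1,[8,-58,165],0]])

```text
time_s: 19.45
ee_pos: [502.1, -398.2, 221.2]
ee_rot: [-141.1, 89.8, 136.7]
force: [0.1, -0.2, 0.3]
gripper_width: 91.2
```

```bash
python3 wl.py w7 weight_large,495,-341.8,.136,45 board,495,-341.8,.136,25
```

```text
19.5 [ 502.20683631 -398.32113887  221.24818501] [-140.37893455   89.77962115  137.45898431]
weight_large 0.8 [282. 132.] [ 495. -340.   55.]  FIT [ 4.94611e+02 -3.41512e+02  1.36000e-01] 0.036
board 0.61 [280. 106.] [ 491. -317.   35.]  FIT [ 4.94803e+02 -3.41912e+02  1.36000e-01] 0.467
```

View pics/w7.png

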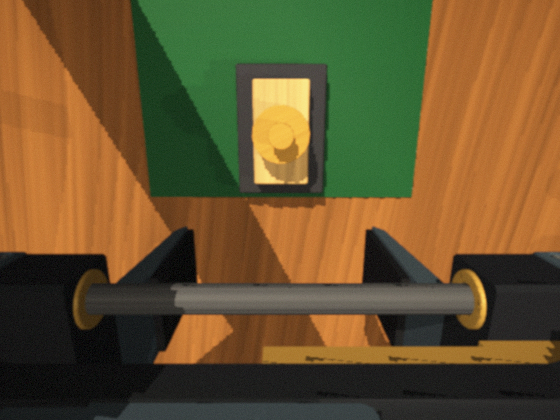

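>>> arm_command(deltas=[[1,[6,45,0],0],[1,[12,90,0],0],[1,[18,135,0],0],[1,[24,180,0],0],[1,[30,225,0],0],[1,[36,270,0],0],[1,[42,315,0],0],[1,[48,360,0],0],[1,[54,405,0],0],[1,[60,450,0],0],[1,[69,496,0],0],[1,[69,496,0],0],[1,[69,496,0],0],[1,[69,496,0],0],[1,[69,496,0],0]])

```text
time_s: 21.1
ee_pos: [571.6, 95.0, 223.0]
ee_rot: [-46.5, 90.0, -128.8]
force: [0.0, 0.2, -0.2]
gripper_width: 91.1
```

```bash
python3 wl.py w8 spool,564,156,0,3 jar,580,269.5,0,3 weight_small,423,103.5,0,3
```

```text
21.15 [571.71964328  94.95204802 223.08417328] [ -32.99544784   89.98609134 -115.31243102]
spool 0.75 [281. 127.] [565. 155.  13.]  FIT [564.499 156.332   0.   ] 0.052
jar 0.9 [315.  18.] [583. 263.  13.] edge FIT [578.721 271.      0.   ] 0.037
weight_small 0.92 [145. 156.] [422. 105.  13.]  FIT [426.089 105.654   0.   ] 0.139
```

View pics/w8.png

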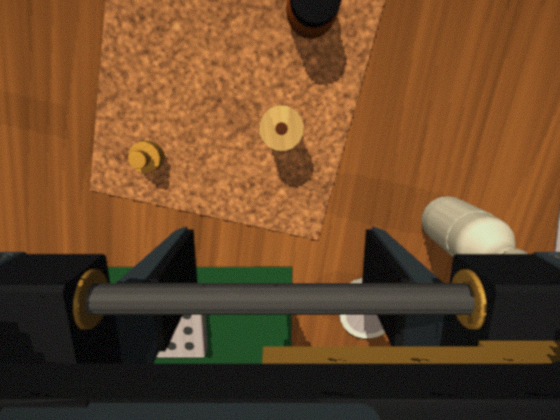

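>>> arm_command(deltas=[[1,[-4,30,-20],0],[1,[-7.5,60,-50],0],[1,[-7.5,60,-90],0],[1,[-7.5,60,-130],0],[1,[-7.5,60,-160],0],[1,[-7.5,60,-185],0],[1,[-7.5,60,-197],0],[1,[-7.5,60,-201],0],[1,[-7.5,60,-201],0],[1,[-7.5,60,-201],0],[0.5,[-7.5,60,-201],0],[0.3,[-7.5,60,-201],0],[0.3,[-7.5,60,-201],0],[0.3,[-7.5,60,-201],0],[0.3,[-7.5,60,-201],0],[0.3,[-7.5,60,-201],0]], grip_force=15)

```text
time_s: 22.9
ee_pos: [564.4, 156.3, 22.1]
ee_rot: [96.0, 90.0, 13.8]
force: [-0.2, -0.8, -0.7]
gripper_width: 46.0
```

>>> arm_command(deltas=[[0.3,[0,0,0],0],[0.3,[0,0,0],0],[0.3,[0,0,0],0],[0.3,[0,0,0],0],[0.3,[0,0,0],0]])

```text
time_s: 23.4
ee_pos: [564.4, 156.3, 22.1]
ee_rot: [90.4, 90.0, 8.2]
force: [-0.3, -0.0, 0.5]
gripper_width: 40.6
```

>>> arm_command(deltas=[[0.3,[0,0,10],0],[0.3,[0,0,35],0],[0.3,[0,0,70],0],[0.3,[-6,-25,95],0],[0.3,[-15,-66,100],0],[0.3,[-25,-110,100],0],[0.3,[-35,-155,100],0],[0.3,[-45,-200,100],0],[0.3,[-55,-245,100],0],[0.3,[-65,-290,100],0],[0.3,[-75,-335,100],0],[0.3,[-83,-365,100],0],[0.3,[-85.8,-379.6,100],0],[0.3,[-85.8,-379.6,100],0],[0.3,[-85.8,-379.6,70],0],[0.3,[-85.8,-379.6,40],0],[0.3,[-85.8,-379.6,20],0],[0.3,[-85.8,-379.6,9],0],[0.3,[-85.8,-379.6,3],0],[0.3,[-85.8,-379.6,3],0]])

```text
time_s: 25.4
ee_pos: [478.9, -222.6, 25.0]
ee_rot: [-156.4, 90.0, 121.4]
force: [0.5, 0.0, 0.7]
gripper_width: 41.0
```

>>> arm_command(deltas=[[0.3,[0,0,0],0],[0.3,[0,0,-1],0],[0.3,[0,0,-2],0],[0.3,[0,0,-2.5],0],[0.3,[0,0,-2.5],0],[0.3,[0,0,-2.5],0]])

```text
time_s: 26.0
ee_pos: [478.6, -223.4, 22.6]
ee_rot: [72.5, 90.0, -9.7]
force: [0.4, 0.7, -0.8]
gripper_width: 40.9
```

Not yet in contact; ease down further.

>>> arm_command(deltas=[[0.3,[0,0,-0.5],0],[0.3,[0,0,-1],0],[0.3,[0,0,-1],0],[0.3,[0,0,-1],0]])

```text
time_s: 26.4
ee_pos: [478.8, -223.4, 21.9]
ee_rot: [55.9, 90.0, -26.3]
force: [-0.3, 1.0, 3.5]
gripper_width: 40.9
```

>>> arm_command(deltas=[[0.5,[0,0,0.5],0],[0.6,[0,0,0.5],0],[0.8,[0,0,0.5],0],[0.9,[0,0,0.5],0],[0.9,[0,0,0.5],0],[0.9,[0,0,15],0],[0.9,[0,0,50],0],[0.9,[0,0,95],0],[1,[4,-30,140],0],[1,[8,-59,180],0],[1,[8,-59,202],0],[1,[8,-59,202],0],[1,[8,-59,202],0],[1,[8,-59,202],0]])

```text
time_s: 27.8
ee_pos: [485.7, -281.4, 221.9]
ee_rot: [-131.1, 89.8, 146.7]
force: [0.3, -0.1, -0.5]
gripper_width: 91.0
```

```bash
python3 wl.py w9 spool,478.6,-223.4,0,3 block,462.4,-104.4,.136,3
```

```text
27.85 [ 485.69757286 -281.39163698  221.75631772] [-130.47120641   89.78906658  147.34950219]
spool 0.86 [281. 129.] [ 478. -223.   13.]  FIT [ 478.423 -223.826    0.   ] 0.044
block 0.69 [281.  22.] [ 464. -122.   13.] edge FIT [ 4.61773e+02 -1.02659e+02  1.39000e-01] 0.016
```

View pics/w9.png

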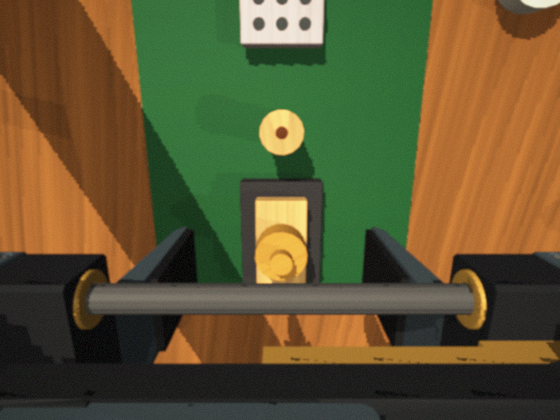

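>>> arm_command(deltas=[[1,[3,48,0],-0.14],[1,[6,96,0],-0.28],[1,[9,144,0],-0.42],[1,[12,192,0],-0.56],[1,[15,240,0],-0.7],[1,[18,288,0],-0.84],[1,[21,336,0],-0.98],[1,[24,384,0],-1.12],[1,[27,432,0],-1.26],[1,[30,480,0],-1.4],[1,[34,528,0],-1.5],[1,[34,544.3,0],-1.571],[1,[34,544.3,0],-1.571],[1,[34,544.3,0],-1.571],[1,[34,544.3,0],-1.571],[1,[34,544.3,0],-1.571],[1,[34,544.3,0],-1.571]])

```text
time_s: 29.65
ee_pos: [520.7, 260.8, 223.7]
ee_rot: [112.5, 90.0, -59.8]
force: [-0.3, -0.1, -0.1]
gripper_width: 91.1
```

```bash
python3 wl.py w10 jar,580,269.5,0,3; python3 -c "
from h import *
print(env.state()['qpos'])"
```

```text
29.7 [520.7144055  260.97660455 223.79128783] [149.83894166  89.98682882 -22.46170946]
jar 0.88 [279. 127.] [580. 270.  13.]  FIT [578.551 269.469   0.   ] 0.084
[ 2.55058963e+01  1.90290619e+01  8.87470250e+01 -3.71483366e-03
  7.22105691e+01  1.07798986e+02]
```

View pics/w10.png

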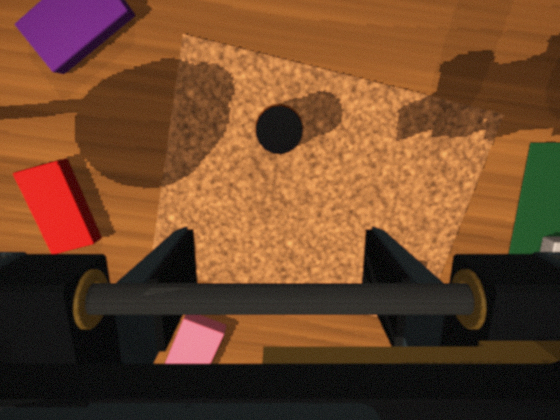

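```bash
python3 - <<'E'
from h import *
f=cams.grab_frame("wrist")
g=f["img"].max(2)<60; m=np.zeros_like(g); m[90:165,245:315]=g[90:165,245:315]
n,l,st,c=cv2.connectedComponentsWithStats(m.astype(np.uint8)); i=1+np.argmax(st[1:,4]); print(st[i],c[i])
cn=cv2.minEnclosingCircle(np.argwhere(l==i)[:,::-1].astype(np.int32)); print(cn, back(f,[c[i],cn[0]],58))
E
```

```text
[ 257  106   46   48 1715] [279.43731778 129.13994169]
((279.0924987792969, 129.16744995117188), 23.908863067626953) [[579.79177793 269.45774671  58.        ]
 [579.7232891  269.77358162  58.        ]]
```

>>> arm_command(deltas=[[1,[30,4,-20],0],[1,[59.2,7.6,-50],0],[1,[59.2,7.6,-90],0],[1,[59.2,7.6,-130],0],[1,[59.2,7.6,-160],0],[1,[59.2,7.6,-185],0],[1,[59.2,7.6,-198],0],[1,[59.2,7.6,-202.5],0],[1,[59.2,7.6,-202.5],0],[1,[59.2,7.6,-202.5],0],[0.5,[59.2,7.6,-202.5],0],[0.35,[59.2,7.6,-202.5],0],[0.35,[59.2,7.6,-202.5],0],[0.35,[59.2,7.6,-202.5],0],[0.35,[59.2,7.6,-202.5],0],[0.35,[59.2,7.6,-202.5],0],[0.35,[59.2,7.6,-202.5],0],[0.35,[59.2,7.6,-202.5],0]], grip_force=20)

```text
time_s: 31.6
ee_pos: [579.8, 269.6, 21.1]
ee_rot: [66.5, 90.0, -105.7]
force: [0.5, -0.2, 1.0]
gripper_width: 49.1
```

>>> arm_command(deltas=[[0.35,[0,0,10],0],[0.35,[0,0,35],0],[0.35,[0,0,70],0],[0.35,[-2,-25,95],0],[0.35,[-6,-66,100],0],[0.35,[-10,-110,100],0],[0.35,[-14,-155,100],0],[0.35,[-18,-200,100],0],[0.35,[-22,-245,100],0],[0.35,[-26,-290,100],0],[0.35,[-30,-330,100],0],[0.35,[-33.2,-352,100],0],[0.35,[-33.2,-362,100],0],[0.35,[-33.2,-362,100],0],[0.35,[-33.2,-362,70],0],[0.35,[-33.2,-362,40],0],[0.35,[-33.2,-362,20],0],[0.35,[-33.2,-362,9],0],[0.35,[-33.2,-362,3],0],[0.35,[-33.2,-362,3],0]])

```text
time_s: 33.6
ee_pos: [546.8, -91.7, 23.9]
ee_rot: [-24.6, 90.0, 163.2]
force: [0.1, -0.3, -1.8]
gripper_width: 49.2
```

>>> arm_command(deltas=[[0.35,[0,0,0],0],[0.35,[0,0,-1],0],[0.35,[0,0,-2],0],[0.35,[0,0,-3],0],[0.35,[0,0,-3],0],[0.35,[0,0,-3],0]])

```text
time_s: 34.2
ee_pos: [546.6, -92.5, 21.1]
ee_rot: [116.5, 90.0, -55.7]
force: [-0.2, -0.3, -1.9]
gripper_width: 49.3
```

>>> arm_command(deltas=[[0.35,[0,0,-0.5],0],[0.35,[0,0,-1],0],[0.35,[0,0,-1],0],[0.35,[0,0,-1],0]])

```text
time_s: 34.6
ee_pos: [546.6, -92.5, 21.1]
ee_rot: [144.4, 90.0, -27.8]
force: [-2.4, 0.6, 6.0]
gripper_width: 49.2
```

>>> arm_command(deltas=[[0.6,[0,0,0.5],0],[0.7,[0,0,0.5],0],[0.85,[0,0,0.5],0],[0.9,[0,0,0.5],0],[0.9,[0,0,0.5],0],[0.9,[0,0,15],0],[0.9,[0,0,50],0],[0.9,[0,0,95],0],[1,[-40,-6,130],0],[1,[-80,-12,160],0],[1,[-115,-17,190],0],[1,[-146,-20.5,203],0],[1,[-146,-20.5,203],0],[1,[-146,-20.5,203],0],[1,[-146,-20.5,203],0],[1,[-146,-20.5,203],0]])

```text
time_s: 36.2
ee_pos: [401.2, -112.8, 222.2]
ee_rot: [-25.7, 89.9, 162.1]
force: [-0.5, 0.6, 0.3]
gripper_width: 91.0
```

```bash
python3 wl.py w11 block,462.4,-104,.136,3 jar,546.6,-92.5,0,3 spool,478.6,-223.4,0,3; python3 - <<'E'
from h import *
for n in("top","scene"):
    f=cams.grab_frame(n); save(f,n+"11")
    for nm,p,z in(("spool",[478.5,-223.4,0],3),("jar",[546.6,-92.5,0],3),("weight_large",[495,-341.7,0],45),("weight_small",[423,103.5,0],3),("block",[462.4,-104,.136],3)):
        for r in cams.silhouettes(f,nm):
            if np.hypot(*(P(f,[p[0],p[1],z+20])[0]-r["centre"]))<12: print(n,nm,fit([f],[r["region"]],nm,p,z,nm=="block"))
E
```

```text
36.25 [ 401.13524122 -112.7441621   222.18487708] [-24.55407997  89.89885681 163.25891577]
block 0.67 [279. 122.] [ 465. -103.   13.]  FIT [ 4.62738e+02 -1.03250e+02  1.38000e-01] 0.024
jar 0.86 [277.  29.] [552. -89.  13.] edge FIT [546.231 -91.766   0.   ] 0.053
spool 0.97 [405. 124.] [ 481. -235.   13.]  FIT [ 478.656 -222.967    0.   ] 0.064
top jar (array([547.61395243, -94.38676703,   0.        ]), np.float64(0.07458091002394795))
top weight_large (array([ 496.25114084, -343.55779845,    0.        ]), np.float64(0.12434868328404447))
top block (array([ 4.68493024e+02, -1.04093161e+02,  1.68907553e-01]), np.float64(0.35043409629044986))
scene spool (array([ 476.95991707, -222.89217701,    0.        ]), np.float64(0.07311719013846674))
scene jar (array([542.11705464, -96.1573095 ,   0.        ]), np.float64(0.04932962307108524))
scene weight_large (array([ 493.96539733, -341.30424055,    0.        ]), np.float64(0.08288043478260865))
scene weight_small (array([422.56181145, 103.21620083,   0.        ]), np.float64(0.2871528837351236))
scene block (array([ 4.61239238e+02, -1.05193032e+02,  8.52561955e-02]), np.float64(0.12020965216799406))
```

View pics/w11.png

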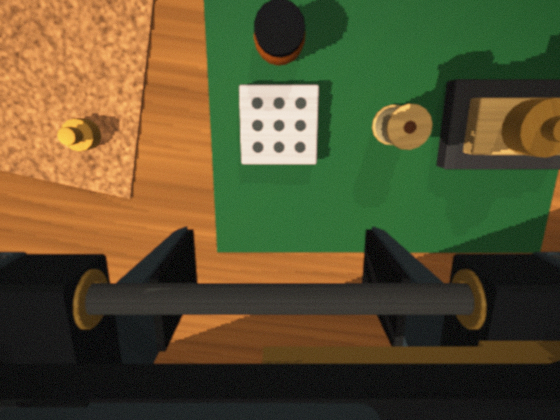

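View pics/scene11.png

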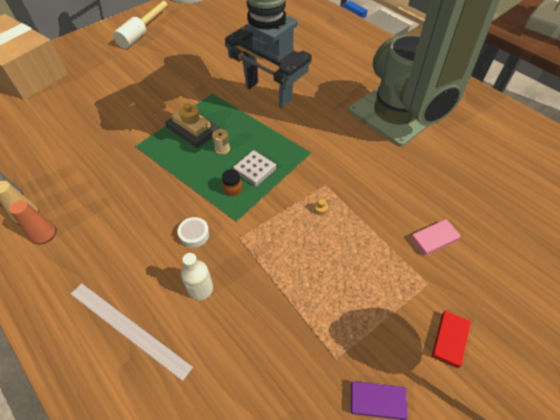

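```bash
python3 -c "
from h import *
print(env.state()['time_s'],env.job_done())"
```

```text
the job is handed in; nothing more can be done
37.0 None
```

The gluing station is set up and handed in at 37 s. I placed the board on the slab first, then the larger weight on the board, the spool at the midpoint and the jar behind the block.

Last checks from the wrist camera, all in mm:

| Piece | Result |
|---|---|
| Board | within about 0.5 of the slab's middle, turned 0.001 rad from it (checked before the weight went on) |
| Larger weight | within about 0.5 of the board's middle |
| Spool | upright, within about 1 of the midpoint |
| Jar | upright, about 84 behind the block's middle (85 wanted), sideways offset under 1 |

- **Left in place:** I did not touch the smaller weight, tin, bottle or the pink, red and purple look-alikes. In the last overview picture they stand where they were. The arm was clear of everything at hand-in.
- **Disagreements:** The scene camera put the jar about 5 mm away from the wrist reading and the top camera about 3 mm. Their fits of the block were poor too. I trusted the close wrist view, which agreed with where the gripper let the jar go.
- **Missed by a network:** In the final check the top camera did not report the spool; the other two cameras did.

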